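# Stand the reagent bottles in their spill trays

## Task

Stand each of the four white orange-capped bottles in the spill tray that matches its shape and size: the big round jar in the large round tray, the small round bottle in the small round tray, the square bottle in the square tray and the oblong bottle, lined up lengthwise, in the oblong tray. Keep them upright, set them down rather than dropping them, so that each ends flat on the floor of its tray inside the rim. Do not disturb the tube rack or the culture dish.

Things in the scene. Friction and masses are not known exactly. Their poses are not given: they have to be found in the camera images.
- jar_mid (a point): big round jar, body 60 mm in diameter and straight-sided up to 58 mm, 84 mm tall with cap (cap 44 mm across); white plastic with an orange screw cap, standing upright and loose on the bench, about 200 g; this point is its centre, half-way up (42 mm above its underside), z up
- phial_mid (a point): small round bottle, body 36 mm in diameter and straight-sided up to 58 mm, 80 mm tall with cap (cap 27 mm across); white plastic with an orange screw cap, standing upright and loose on the bench, about 80 g; this point is its centre, half-way up (40 mm above its underside), z up
- square_bottle_mid (a point): square bottle, body 46 x 46 mm, flat-sided up to 58 mm, 84 mm tall with its round cap (31 mm across); white plastic with an orange screw cap, standing upright and loose on the bench, about 160 g; this point is its centre, half-way up (42 mm above its underside), z up, x and y square to its sides
- oblong_bottle_mid (a point): oblong bottle, body 70 mm (along its x) x 36 mm (along its y), flat-sided up to 58 mm, 84 mm tall with its round cap (28 mm across); white plastic with an orange screw cap, standing upright and loose on the bench, about 160 g; this point is its centre, half-way up (42 mm above its underside), z up
- jar_tray: grey spill tray fixed to the bench, large and round, 84 mm outside and 76 mm inside diameter; floor 4 mm thick, rim top 14 mm above the bench, wall 4 mm; origin at the centre of its underside (bench level), z up
- phial_tray: grey spill tray fixed to the bench, small and round, 60 mm outside and 52 mm inside diameter; floor 4 mm thick, rim top 14 mm above the bench, wall 4 mm; origin at the centre of its underside (bench level), z up
- square_tray: grey spill tray fixed to the bench, square, 70 mm outside and 62 mm inside; floor 4 mm thick, rim top 14 mm above the bench, wall 4 mm; origin at the centre of its underside (bench level), z up, x and y square to its sides
- oblong_tray: grey spill tray fixed to the bench, oblong, 94 mm (along its x) x 60 mm (along its y) outside, 86 x 52 mm inside; floor 4 mm thick, rim top 14 mm above the bench, wall 4 mm; origin at the centre of its underside (bench level), z up
- tube_rack: bystander: blue rack of small tubes, 70 mm (x) x 110 mm (y), 61 mm tall, loose, to the right (-y) of the work; origin at the centre of its underside
- dish: bystander: covered culture dish filled with tan agar, 90 mm in diameter, 15 mm tall, loose, beyond the work; origin at the centre of its underside
Not all that is in view belongs to the job. What is shaped like the part that bears square_bottle_mid but green is not meant. What is shaped like the part that bears phial_mid but black is not meant.

How it is judged:
At the end, for the whole second after the job is handed in: Each bottle is at rest and upright (0.08 rad) in its matching tray, underside under 8 mm above the tray's underside (on the 4 mm floor, not the rim), centre within 10 mm (round) or 14 mm (square, oblong) of the tray's centre; the oblong one lengthwise within 0.3 rad, either way round (horizontal distance between jar_mid and jar_tray below 0.01 m and z of jar_mid in the frame of jar_tray below 0.05 m and angle between each of jar_mid, phial_mid, square_bottle_mid, oblong_bottle_mid's own z axis and vertical below 0.08 rad and linear speed of each of jar, phial, square_bottle, oblong_bottle below 0.03 m/s and angular speed of each of jar, phial, square_bottle, oblong_bottle below 0.3 rad/s and horizontal distance between phial_mid and phial_tray below 0.01 m and z of phial_mid in the frame of phial_tray below 0.048 m and horizontal distance between square_bottle_mid and square_tray below 0.014 m and z of square_bottle_mid in the frame of square_tray below 0.05 m and horizontal distance between oblong_bottle_mid and oblong_tray below 0.014 m and z of oblong_bottle_mid in the frame of oblong_tray below 0.05 m and angle between the x axis of oblong_bottle_mid and the x axis of oblong_tray, either way round below 0.3 rad); the robot touches nothing.
It fails at once if a bottle is tipped or knocked over (more than 35 degrees) (angle between any of jar_mid, phial_mid, square_bottle_mid, oblong_bottle_mid's own z axis and vertical above 0.61 rad).
It fails at once if a bottle is dropped into its tray (over 0.6 m/s within 20 mm of its middle and 30 mm of its floor) ((linear speed of jar above 0.6 m/s and horizontal distance between jar_mid and jar_tray below 0.02 m and z of jar_mid in the frame of jar_tray below 0.072 m) or (linear speed of phial above 0.6 m/s and horizontal distance between phial_mid and phial_tray below 0.02 m and z of phial_mid in the frame of phial_tray below 0.07 m) or (linear speed of square_bottle above 0.6 m/s and horizontal distance between square_bottle_mid and square_tray below 0.02 m and z of square_bottle_mid in the frame of square_tray below 0.072 m) or (linear speed of oblong_bottle above 0.6 m/s and horizontal distance between oblong_bottle_mid and oblong_tray below 0.02 m and z of oblong_bottle_mid in the frame of oblong_tray below 0.072 m)).
It fails at once if the tube rack or the dish is moved more than 15 mm (distance of any of tube_rack, dish from where it was at the start of the episode above 0.015 m).
It also fails if it takes over 106 s, if anything falls off the work surface, if the arm or the gripper's body presses on something with over 40 N, if the wrist force passes 120 N, or if a joint passes its speed limit or range.

## Robot

A 6-joint arm with a two-finger parallel gripper is mounted at the origin on the work surface. World frame = base frame: x ahead of the robot, y to its left, z up, the work surface at z = 0. Lengths are in m, angles in rad, forces in N, time in s.
With the tool pointing down it reaches from about 0.35 to 0.975 m from the base axis. Payload 4.9 kg.
Tool frame: the origin (TCP) lies on the centre line of the jaws, within the pads' length; the fingertips stand 8 mm ahead of it and the grasp point (between the pads) lies 11 mm behind it; z points along the fingers, y is the direction in which the jaws open and shut (so a half turn about z gives the same grasp; the last joint's range is limited). The gripper opens to 85 mm and grips with 20 to 120 N. Pads are 22 mm wide; open, the fingers measure 114 mm over their backs; the gripper's body (76 mm by 85 mm) begins 54 mm behind the grasp point. The pads swing forward as they close: fully open they stand 13 mm farther back than shut.
Start: joints at [-1.412, 0.053, 1.613, -0, 1.476, -0.119], TCP at [0.171, -0.601, 0.239] pointing down, gripper open.
Joint ranges: [-3.01, 3.01], [-1.01, 2.22], [0.06, 2.58], [-1.02, 4.17], [0.09, 2.62], [-3.14, 3.14]. Speed limits (rad/s): [2.57, 2.57, 3.14, 3.14, 3.14, 3.14].

## Interface

Orientations are given as a rotation vector (axis times angle).
In Python, from station import get_obs, get_image, calibration, finish_job gives the robot as it stands. The module is installed in compiled form; this text tells all that it offers.
- The arm moves only by the shell command python3 -m jog 'ROWS' [FORCE]. ROWS is JSON, a list of rows, each a list of 7 numbers: the shift along the tool's x, y, z in cm, then the turn, a rotation vector about the tool's x, y, z in rad, then the closure in counts, from 0 (fully open) to 255 (shut). In form: [[dx, dy, dz, ax, ay, az, jaw], ...]. A call has 1 to 8 rows; each row is the pose to reach, as a shift and turn from the pose measured when the call began, along the tool's axes at that moment; what a row does not reach only later rows make up. A row lasts 1/12 s, in which the tool goes at most 41.7 mm and 7.16 degrees, less where a joint would pass 70% of its speed; a pose out of reach is approached as far as the arm can. A call with a gripper value outside its range is refused whole. The fingers move at their own pace and stop on an object; FORCE is the grip in N (left out, the last holds). Time passes only in rows, so rows that repeat a pose let the fingers close. It gives the time, the measured TCP pose, the force and the opening at its end, in the units of the state.
- get_obs(): the state, without advancing time (a new reading comes with each control period).
- get_image(name): name is "scene" or "top" or "wrist"; returns the picture (480x640x3 uint8, red, green, blue); there is no depth.
- calibration(name): a dict with "vfov" (degrees; the focal length in pixels is half the picture's height over the tangent of half this angle, whatever the lens; pixels are square), "cx", "cy" (the principal point, pixels), "R" (3x3) and "t" (3): a world point X has camera coordinates R X + t. Camera axes: x right, y down, z forward; pixel columns grow to the right and rows downward; lengths in m; the calibration is good to about 2 mm. A picture is of the moment at which its call begins: read the wrist's pose just before it. calibration takes no time and is no camera call; for the wrist camera it gives the pose at the moment of the call.
- finish_job(): hands the job in, once; it reports no verdict.
The state is a dict: "t": time; "q": joint angles; "dq": joint speeds; "effort": joint torques, N m; "tool_pos": TCP position; "tool_rot": TCP orientation; "contact_force": force on the tool from outside, world axes, zero at the start; "wrist_torque": the same for the moment, N m; "opening": finger opening in m.
Only numpy, scipy, OpenCV 4.12 (cv2) and the standard library are available. Lean on these libraries where they do the work, as an engineer would, in place of code of your own. Each camera call takes 0.05 s, during which the arm holds its last target. There are 200 camera calls.

## Working session

There is one attempt and no reset: what is moved stays moved. The work goes in short steps, Python scripts to look and compute and a shell command to move; the robot and the scene stay as the last step left them, time stands still between calls to the robot, and variables do not carry over. Pictures are saved under pics/ and viewed, about 12 in all and at most 16, crops included, and the job is handed in when it is done.

```bash
mkdir -p pics; python3 - <<'E'
from station import *
import cv2, numpy as np
for n in ("top","scene"):
    im=get_image(n); cv2.imwrite(f"pics/{n}0.png",im[:,:,::-1]); c=calibration(n); print(n,c["vfov"],c["cx"],c["cy"],np.round(c["R"],4).tolist(),np.round(c["t"],4).tolist(), (-c["R"].T@c["t"]) )
print({k:np.round(v,4) for k,v in get_obs().items()})
E
```

```text
top 43.97436336151668 323.5854165290465 242.94280216490165 [[-0.0077, -0.9997, -0.0218], [-0.9949, 0.0099, -0.1001], [0.1002, 0.021, -0.9947]] [-0.0782, 0.6056, 1.2534] [ 0.47628315 -0.11038985  1.30573335]
scene 56.64353307147655 317.8351559310835 233.98072296114591 [[-0.1102, 0.9938, 0.0143], [0.5509, 0.073, -0.8314], [-0.8273, -0.0838, -0.5555]] [0.177, -0.2735, 1.4493] [ 1.3691337  -0.03447182  0.57518824]
{'t': np.float64(0.1), 'q': array([-1.412 ,  0.0533,  1.6142,  0.    ,  1.4761, -0.119 ]), 'dq': array([ 0.0009, -0.0014, -0.0029, -0.0024, -0.0008, -0.0008]), 'effort': array([ 9.00000e-04, -3.94905e+01, -3.71361e+01, -0.00000e+00,
        3.90000e-03,  0.00000e+00]), 'tool_pos': array([ 0.1713, -0.6005,  0.2382]), 'tool_rot': array([-3.1095, -0.4346,  0.    ]), 'contact_force': array([ 0.1107, -0.4088,  0.2483]), 'wrist_torque': array([-0.0042,  0.0137, -0.0707]), 'opening': np.float64(0.0851)}
```

View pics/top0.png

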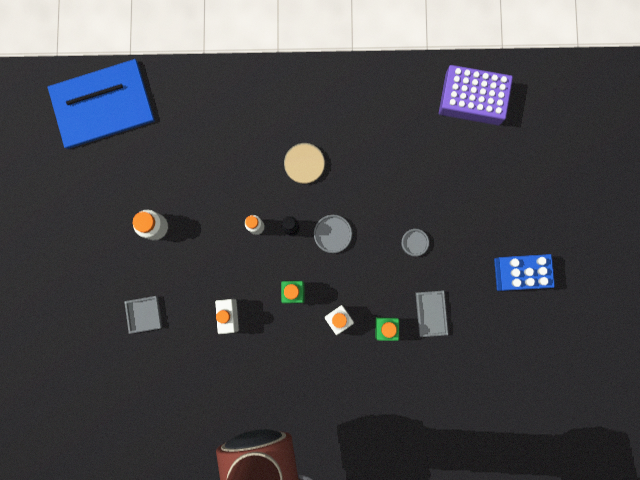

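View pics/scene0.png

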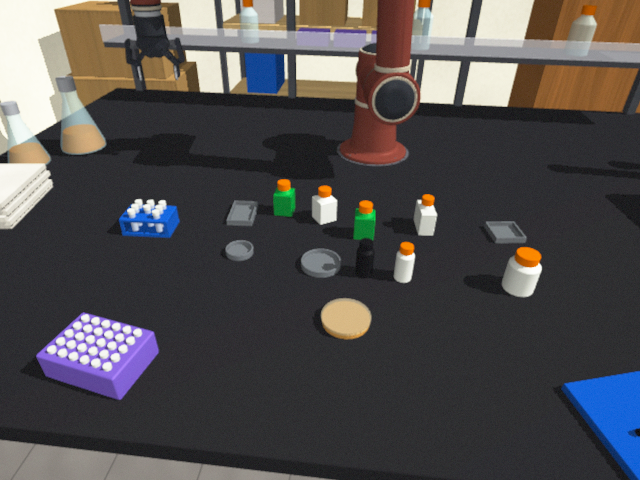

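The top view shows the caps at about (144,222) jar, (252,222) small bottle, (340,320) square and (223,317) oblong. The trays are at (333,234) large round, (415,243) small round, (143,315) square and (432,314) oblong. The green and black look-alikes stand between them, and the rack is at (525,272) and the dish at (304,163). Next I'll segment and turn these into world positions.

```bash
cat > h.py <<'E'
import numpy as np, cv2
from station import *
def ray(c,uv,z):
    f=240/np.tan(np.radians(c["vfov"])/2)
    R=np.array(c["R"]);t=np.array(c["t"]);C=-R.T@t
    d=np.array([(uv[0]-c["cx"])/f,(uv[1]-c["cy"])/f,1])@R
    return (C+d*(z-C[2])/d[2])[:2]
def proj(c,X):
    f=240/np.tan(np.radians(c["vfov"])/2)
    p=np.atleast_2d(X)@np.array(c["R"]).T+np.array(c["t"])
    return p[:,:2]/p[:,2:]*f+[c["cx"],c["cy"]]
def rect(x,y,yaw,w,h,z):
    a=np.array([[1,1],[-1,1],[-1,-1],[1,-1]])*[w/2,h/2]
    R=np.array([[np.cos(yaw),-np.sin(yaw)],[np.sin(yaw),np.cos(yaw)]])
    return np.c_[a@R.T+[x,y],np.full(4,z)]
def circ(x,y,d,z):
    a=np.linspace(0,2*np.pi,40); return np.c_[x+d/2*np.cos(a),y+d/2*np.sin(a),np.full(40,z)]
E
python3 - <<'E'
from h import *
c=calibration("top"); print(c.keys())
im=cv2.imread("pics/top0.png"); hsv=cv2.cvtColor(im,cv2.COLOR_BGR2HSV)
def comps(m,lo,hi,z,name):
    n,l,s,ce=cv2.connectedComponentsWithStats(m.astype(np.uint8))
    for i in range(1,n):
        if lo<s[i,4]<hi:
            pts=np.argwhere(l==i)[:,::-1]
            w=np.array([ray(c,p,z) for p in pts]).astype(np.float32)
            r=cv2.minAreaRect(w*1000)
            print(name,ce[i].round(1),s[i,4],"xy",ray(c,ce[i],z).round(4),"rect",np.round(r[0],1),np.round(r[1],1),round(r[2],1))
H,S,V=[hsv[...,i].astype(int) for i in range(3)]
comps((H<18)&(S>180)&(V>120),60,900,.080,"cap")
m=(S<60)&(V>60)&(V<170); m[:180]=0;m[350:]=0
comps(m,200,1500,.012,"tray")
m=(S<40)&(V>185); m[:180]=0;m[350:]=0
comps(m,50,900,.058,"white")
# zoomed sheet
T=[(150,230),(255,230),(333,234),(415,243),(143,315),(227,317),(340,320),(432,314)]
sh=np.vstack([np.hstack([cv2.resize(im[v-25:v+25,u-25:u+25],(200,200),interpolation=cv2.INTER_NEAREST) for u,v in T[k:k+4]]) for k in (0,4)])
cv2.imwrite("pics/z.png",sh)
E
```

```text
dict_keys(['vfov', 'cx', 'cy', 'R', 't'])
cap [142.8 221.6] 321 xy [0.6486 0.2939] rect [649.3 294. ] [42.5 39.6] 45.4
cap [251.3 221.6] 114 xy [0.6461 0.0659] rect [646.3  65.5] [23.3 23. ] 0.2
cap [290.9 291.3] 171 xy [ 0.5005 -0.0165] rect [501.  -16.7] [28.9 28.8] 89.8
cap [222.4 316.4] 127 xy [0.4502 0.1247] rect [450.  125.4] [24.9 22.4] 89.6
cap [339. 320.] 143 xy [ 0.441  -0.1149] rect [ 441.1 -114.9] [24.6 24.4] 89.6
cap [388.5 329.4] 174 xy [ 0.4214 -0.2156] rect [ 421.2 -215.5] [28.5 28.9] 44.1
tray [158.1 227.5] 360 xy [0.6446 0.282 ] rect [645.8 284.9] [46.6 64.1] 70.8
tray [332.4 233.4] 1184 xy [ 0.6276 -0.1027] rect [ 628.5 -102.8] [81.1 83.8] 89.5
tray [414.6 242. ] 633 xy [ 0.6067 -0.2817] rect [ 606.8 -281.5] [58.7 61.5] 88.8
tray [431.4 313.2] 1325 xy [ 0.4522 -0.3141] rect [ 452.2 -313.7] [97.3 63.1] 3.6
tray [142.2 314.3] 1113 xy [0.4545 0.313 ] rect [454.7 313.3] [73.2 72.5] 9.0
tray [233.9 315.1] 205 xy [0.4512 0.1126] rect [451.5 117. ] [73.6 23.7] 5.3
white [142.7 233.5] 63 xy [0.626  0.3006] rect [626.3 301.9] [41.1 10.7] 71.2
white [541.3 260.5] 55 xy [ 0.5
[... 159 characters left out ...]
[ 0.5398 -0.5393] rect [ 539.8 -538.9] [16.8 14.6] 89.5
white [515.3 272.4] 54 xy [ 0.5364 -0.4834] rect [ 536.6 -483.4] [15.9 14.9] 43.4
white [528.7 271.5] 53 xy [ 0.5379 -0.5113] rect [ 538.  -509.8] [16.5 14.7] 87.6
white [543.2 280.6] 54 xy [ 0.5187 -0.5404] rect [ 519. -540.] [16.5 14.7] 87.5
white [516.2 282.4] 55 xy [ 0.5156 -0.4845] rect [ 515.8 -484.6] [15.9 14.9] 43.5
white [529.6 281.6] 55 xy [ 0.517  -0.5122] rect [ 517.2 -511. ] [16.5 14.7] 87.6
white [223.2 304.9] 176 xy [0.4736 0.1273] rect [472. 127.] [26.7 33.9] 6.4
white [334.7 319.1] 208 xy [ 0.4424 -0.106 ] rect [ 441.2 -113.5] [44.8 44.6] 34.1
white [224.8 327.6] 162 xy [0.4264 0.1237] rect [427.8 123.2] [25.  33.6] 0.4
```

View pics/z.png

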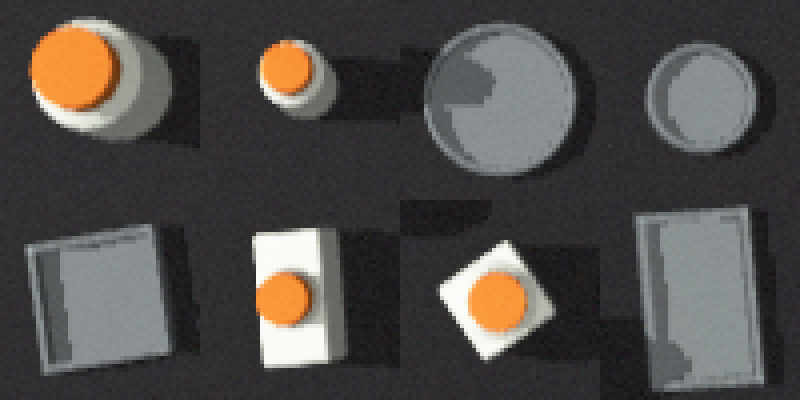

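World fixes from the top camera agree with the given sizes: cap diameters, tray outlines 97x63 and 73x73, and body-top centres within 1.5 mm of the cap centres. I'll add a helper that works out a move, then start with the square bottle.

```bash
cat > go.py <<'E'
# usage: go.py x y z theta_deg  -> shift (cm) and turn from the present pose, tool axes
import sys, numpy as np
from scipy.spatial.transform import Rotation as Ro
from station import get_obs
def go(x,y,z,th):
    o=get_obs(); R=Ro.from_rotvec(o["tool_rot"]); t=np.radians(th)
    T=Ro.from_matrix(np.array([[np.cos(t),np.sin(t),0],[np.sin(t),-np.cos(t),0],[0,0,-1]]))
    d=R.inv().apply(np.array([x,y,z])-o["tool_pos"])*100
    print("t",o["t"].round(2),"pos",o["tool_pos"].round(4),"q6",o["q"][5].round(2),"open",o["opening"].round(4),"F",np.round(o["contact_force"],1))
    print(" row",np.round(d,2),np.round((R.inv()*T).as_rotvec(),3),"rows>=",round(np.linalg.norm(d)/4.17,1))
if __name__=="__main__": go(*map(float,sys.argv[1:]))
E
python3 go.py .441 -.1145 .15 35
```

```text
Traceback (most recent call last):
  File "go.py", line 11, in <module>
    if __name__=="__main__": go(*map(float,sys.argv[1:]))
                             ~~^^^^^^^^^^^^^^^^^^^^^^^^^^
  File "go.py", line 9, in go
    print("t",o["t"].round(2),"pos",o["tool_pos"].round(4),"q6",o["q"][5].round(2),"open",o["opening"].round(4),"F",np.round(o["contact_force"],1))
              ^^^^^^^^^^^^
AttributeError: 'float' object has no attribute 'round'
```

```bash
sed -i 's/o\["t"\].round(2)/round(float(o["t"]),2)/; s/o\["opening"\].round(4)/round(float(o["opening"]),4)/; s/o\["q"\]\[5\].round(2)/round(float(o["q"][5]),2)/' go.py
python3 go.py .441 -.1145 .15 35
```

```text
t 0.1 pos [ 0.1713 -0.6005  0.2382] q6 -0.12 open 0.0851 F [ 0.1 -0.4  0.2]
 row [ 39.26 -39.32   8.9 ] [-0.002 -0.001 -0.333] rows>= 13.5
```

```bash
python3 -m jog '[[39.3,-39.3,5,0,0,-0.333,0],[39.3,-39.3,5,0,0,-0.333,0],[39.3,-39.3,5,0,0,-0.333,0],[39.3,-39.3,5,0,0,-0.333,0],[39.3,-39.3,5,0,0,-0.333,0],[39.3,-39.3,5,0,0,-0.333,0],[39.3,-39.3,5,0,0,-0.333,0],[39.3,-39.3,5,0,0,-0.333,0]]' 60; python3 go.py .441 -.1145 .15 35
```

```text
t: 0.77
tool_pos: [0.3328, -0.3087, 0.2086]
tool_rot: [-2.994, -0.943, -0.0]
contact_force: [0.7, -0.4, 0.1]
opening: 0.0852
t 0.77 pos [ 0.3328 -0.3087  0.2086] q6 0.05 open 0.0852 F [ 0.7 -0.4  0.1]
 row [19.99 -9.71  5.9 ] [-0.002 -0.001 -0.001] rows>= 5.5
```

```bash
python3 -m jog '[[20,-9.7,5.9,0,0,0,0],[20,-9.7,5.9,0,0,0,0],[20,-9.7,5.9,0,0,0,0],[20,-9.7,5.9,0,0,0,0],[20,-9.7,5.9,0,0,0,0],[20,-9.7,5.9,0,0,0,0],[20,-9.7,5.9,0,0,0,0],[20,-9.7,5.9,0,0,0,0]]'; python3 go.py .441 -.1145 .03 35
python3 - <<'E'
from h import *
c=calibration("wrist"); im=get_image("wrist")
o=im[:,:,::-1].copy()
for p in (rect(.441,-.1145,np.radians(35),.046,.046,.058),circ(.441,-.1145,.031,.084),rect(.441,-.1145,np.radians(35),.046,.046,0)):
    cv2.polylines(o,[proj(c,p).round().astype(int)],True,(255,0,255),1)
cv2.imwrite("pics/w1.png",o)
E
```

```text
t: 1.43
tool_pos: [0.4409, -0.1133, 0.1491]
tool_rot: [-2.992, -0.947, 0.002]
contact_force: [-0.2, -0.6, 0.2]
opening: 0.0852
t 1.43 pos [ 0.4409 -0.1133  0.1491] q6 0.54 open 0.0852 F [-0.2 -0.6  0.2]
 row [-0.05  0.14 11.91] [-0.003  0.     0.002] rows>= 2.9
```

View pics/w1.png

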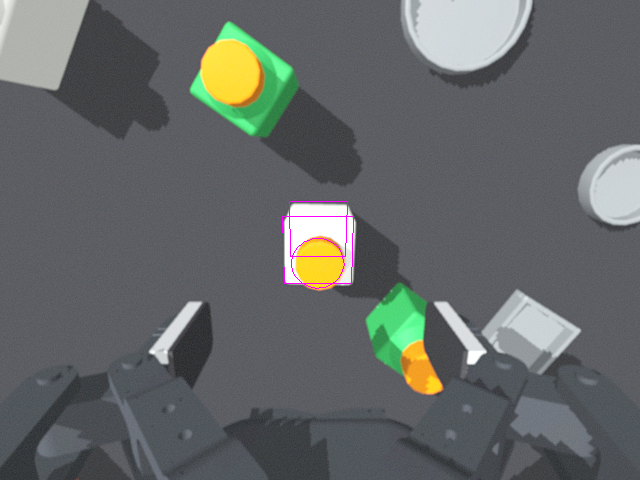

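The wrist view at (320,245) shows the model outline on the bottle to about 1 px (yaw 35° confirmed), centred between the jaws, with both green ones clear. I'll descend and grip.

```bash
python3 -m jog '[[0,0.1,3.5,0,0,0,0],[0,0.1,7,0,0,0,0],[0,0.1,10,0,0,0,0],[0,0.1,11.9,0,0,0,0],[0,0.1,11.9,0,0,0,255],[0,0.1,11.9,0,0,0,255],[0,0.1,11.9,0,0,0,255],[0,0.1,11.9,0,0,0,255]]' 60; python3 -m jog '[[0,0,0,0,0,0,255],[0,0,0,0,0,0,255],[0,0,0,0,0,0,255],[0,0,0,0,0,0,255]]'; python3 go.py .4545 .313 .17 9
```

```text
t: 2.15
tool_pos: [0.4432, -0.1163, 0.0335]
tool_rot: [2.996, 0.944, 0.005]
contact_force: [0.5, -0.5, -1.7]
opening: 0.0456
t: 2.48
tool_pos: [0.4434, -0.1164, 0.0339]
tool_rot: [2.995, 0.944, 0.006]
contact_force: [-0.0, -0.3, -0.5]
opening: 0.0452
t 2.48 pos [ 0.4434 -0.1164  0.0339] q6 0.54 open 0.0452 F [-0.  -0.3 -0.5]
 row [ 25.56 -34.52 -13.62] [ 0.002 -0.003  0.453] rows>= 10.8
```

```bash
python3 -m jog '[[0,0,-2,0,0,0,255],[0,0,-5,0,0,0,255],[0,0,-9,0,0,0,255],[0,0,-13,0,0,0,255],[1,-1.4,-13.6,0,0,0.1,255],[3,-4,-13.6,0,0,0.2,255],[5.4,-7.3,-13.6,0,0,0.3,255],[7.8,-10.6,-13.6,0,0,0.45,255]]'; python3 go.py .4545 .313 .17 9
```

```text
t: 3.15
tool_pos: [0.446, 0.0093, 0.1702]
tool_rot: [3.125, 0.318, 0.007]
contact_force: [1.8, 0.9, -2.0]
opening: 0.0452
t 3.15 pos [0.446  0.0093 0.1702] q6 1.22 open 0.0452 F [ 1.8  0.9 -2. ]
 row [  6.95 -29.57   0.03] [ 0.001 -0.005  0.046] rows>= 7.3
```

```bash
python3 -m jog '[[1,-4.2,0,0,0,0.046,255],[1.95,-8.2,0,0,0,0.046,255],[2.9,-12.3,0,0,0,0.046,255],[3.9,-16.4,0,0,0,0.046,255],[4.8,-20.5,0,0,0,0.046,255],[5.7,-24.5,0,0,0,0.046,255],[6.6,-28,0,0,0,0.046,255],[6.95,-29.6,0,0,0,0.046,255]]';python3 -m jog '[[0,0,0,0,0,0,255],[0,0,0,0,0,0,255]]'; python3 go.py .4545 .313 .039 9
python3 - <<'E'
from h import *
c=calibration("wrist"); im=get_image("wrist")
o=im[:,:,::-1].copy()
for p in (rect(.4545,.313,np.radians(9),.07,.07,.014),rect(.4545,.313,np.radians(9),.062,.062,.014)):
    cv2.polylines(o,[proj(c,p).round().astype(int)],True,(255,0,255),1)
cv2.imwrite("pics/w2.png",o)
E
```

```text
t: 3.82
tool_pos: [0.4536, 0.3175, 0.1701]
tool_rot: [-3.13, -0.252, -0.007]
contact_force: [-0.5, -0.9, -1.4]
opening: 0.0452
t: 3.98
tool_pos: [0.4529, 0.3183, 0.1696]
tool_rot: [-3.13, -0.256, -0.005]
contact_force: [0.4, -0.7, -2.7]
opening: 0.045
t 3.98 pos [0.4529 0.3183 0.1696] q6 1.89 open 0.045 F [ 0.4 -0.7 -2.7]
 row [ 0.03  0.56 13.06] [-0.    -0.003  0.006] rows>= 3.1
```

View pics/w2.png

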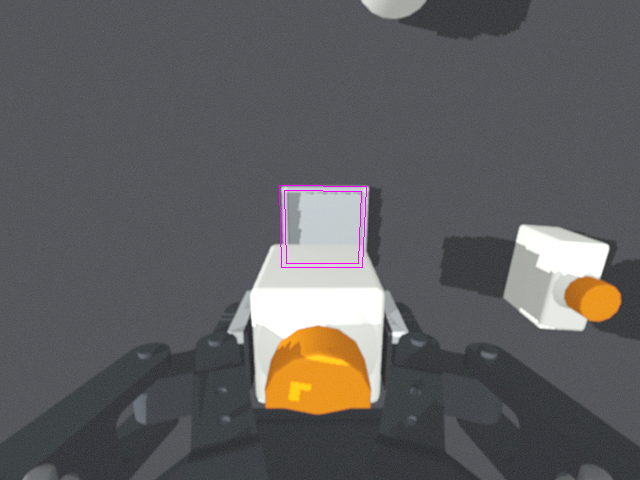

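The tray rim at (282-368, 186-267) lies on the model, and the bottle hangs level. I'll lower it.

```bash
python3 -m jog '[[0,0.55,0,0,0,0,255],[0,0.55,2.5,0,0,0,255],[0,0.55,5.5,0,0,0,255],[0,0.55,8.5,0,0,0,255],[0,0.55,10.5,0,0,0,255],[0,0.55,11.5,0,0,0,255],[0,0.55,12.3,0,0,0,255],[0,0.55,12.7,0,0,0,255]]'; python3 -m jog '[[0,0,0,0,0,0,255],[0,0,0,0,0,0,255]]'; python3 go.py .4545 .313 .0385 9
```

```text
t: 4.7
tool_pos: [0.4547, 0.3109, 0.0422]
tool_rot: [3.131, 0.251, 0.005]
contact_force: [0.6, 0.3, -2.4]
opening: 0.0449
t: 4.87
tool_pos: [0.4557, 0.311, 0.0435]
tool_rot: [-3.131, -0.251, -0.008]
contact_force: [-0.3, -0.1, -2.0]
opening: 0.0451
t 4.87 pos [0.4557 0.311  0.0435] q6 1.88 open 0.0451 F [-0.3 -0.1 -2. ]
 row [-0.09 -0.22  0.5 ] [-0.    -0.005  0.003] rows>= 0.1
```

```bash
python3 -m jog '[[0,-0.2,0.2,0,0,0,255],[0,-0.2,0.35,0,0,0,255],[0,-0.2,0.5,0,0,0,255],[0,-0.2,0.6,0,0,0,255],[0,-0.2,0.6,0,0,0,255]]'; python3 go.py .4545 .313 .0385 9
```

```text
t: 5.28
tool_pos: [0.4552, 0.313, 0.0374]
tool_rot: [-3.131, -0.251, -0.008]
contact_force: [-0.8, 0.7, -2.4]
opening: 0.0454
t 5.28 pos [0.4552 0.313  0.0374] q6 1.88 open 0.0454 F [-0.8  0.7 -2.4]
 row [-0.07 -0.02 -0.12] [-0.    -0.005  0.003] rows>= 0.0
```

Still hanging (-2.4 N), so I'll lower gently until the force changes.

```bash
python3 -m jog '[[0,0,0.1,0,0,0,255],[0,0,0.2,0,0,0,255],[0,0,0.2,0,0,0,255]]'; python3 -m jog '[[0,0,0.1,0,0,0,255],[0,0,0.2,0,0,0,255],[0,0,0.2,0,0,0,255]]'
```

```text
t: 5.53
tool_pos: [0.4555, 0.3131, 0.0371]
tool_rot: [3.131, 0.251, 0.007]
contact_force: [-4.3, -2.3, 8.4]
opening: 0.0453
t: 5.78
tool_pos: [0.4559, 0.3133, 0.0371]
tool_rot: [3.131, 0.252, 0.006]
contact_force: [-5.3, -2.6, 12.1]
opening: 0.045
```

Contact with the floor at the expected height. I'll release and rise.

```bash
python3 -m jog '[[0,0,-0.1,0,0,0,40],[0,0,-0.1,0,0,0,0],[0,0,-0.1,0,0,0,0],[0,0,-0.1,0,0,0,0],[0,0,-3,0,0,0,0],[0,0,-6.5,0,0,0,0],[0,0,-10.5,0,0,0,0],[0,0,-12,0,0,0,0]]'; python3 go.py .450 .125 .15 3
```

```text
t: 6.45
tool_pos: [0.4578, 0.3146, 0.1629]
tool_rot: [-3.129, -0.252, -0.018]
contact_force: [0.4, 0.9, 2.1]
opening: 0.0854
t 6.45 pos [0.4578 0.3146 0.1629] q6 1.88 open 0.0854 F [0.4 0.9 2.1]
 row [-3.81 18.59  1.21] [-0.003 -0.012  0.108] rows>= 4.6
```

```bash
python3 -m jog '[[-0.8,4,0.5,0,-0.012,0.108,0],[-1.6,8,1,0,-0.012,0.108,0],[-2.4,12,1.2,0,-0.012,0.108,0],[-3.3,16,1.2,0,-0.012,0.108,0],[-3.8,18.6,1.2,0,-0.012,0.108,0],[-3.8,18.6,1.2,0,-0.012,0.108,0],[-3.8,18.6,1.2,0,-0.012,0.108,0]]'; python3 go.py .450 .125 .032 3
python3 - <<'E'
from h import *
c=calibration("wrist"); im=get_image("wrist")
o=im[:,:,::-1].copy()
for p in (rect(.45,.125,np.radians(3),.07,.036,.058),circ(.45,.125,.028,.084),rect(.4545,.313,np.radians(9),.046,.046,.062)):
    cv2.polylines(o,[proj(c,p).round().astype(int)],True,(255,0,255),1)
cv2.imwrite("pics/w3.png",o)
E
```

```text
t: 7.03
tool_pos: [0.4501, 0.1239, 0.1499]
tool_rot: [-3.138, -0.078, 0.001]
contact_force: [-1.1, -0.1, 0.2]
opening: 0.0856
t 7.03 pos [0.4501 0.1239 0.1499] q6 1.63 open 0.0856 F [-1.1 -0.1  0.2]
 row [ 0.   -0.08 11.79] [-0.003  0.    -0.003] rows>= 2.8
```

View pics/w3.png

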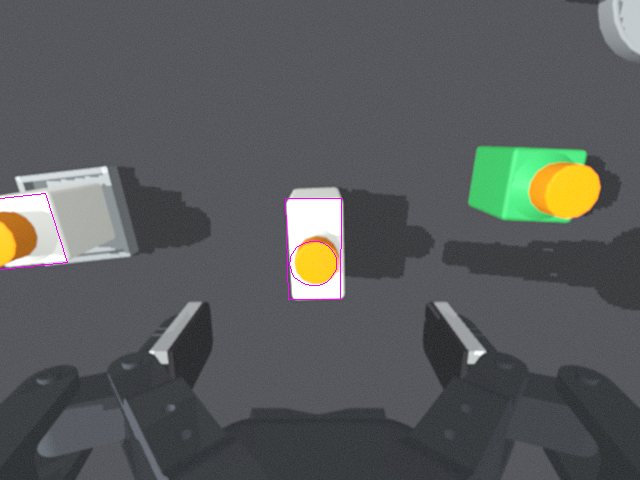

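The oblong bottle at (316,250) fits the model to 1-2 px, and at left the square bottle stands in its tray on the predicted outline. I'll descend and grip.

```bash
python3 -m jog '[[0,0,3.5,0,0,0,0],[0,0,7,0,0,0,0],[0,0,10,0,0,0,0],[0,0,11.8,0,0,0,0],[0,0,11.8,0,0,0,255],[0,0,11.8,0,0,0,255],[0,0,11.8,0,0,0,255],[0,0,11.8,0,0,0,255]]' 60; python3 -m jog '[[0,0,0,0,0,0,255],[0,0,0,0,0,0,255],[0,0,0,0,0,0,255],[0,0,0,0,0,0,255]]'; python3 go.py .4525 -.3135 .17 4
```

```text
t: 7.75
tool_pos: [0.4519, 0.1258, 0.0341]
tool_rot: [-3.137, -0.082, -0.005]
contact_force: [0.2, 0.3, -0.3]
opening: 0.0388
t: 8.08
tool_pos: [0.452, 0.1258, 0.0345]
tool_rot: [-3.137, -0.081, -0.006]
contact_force: [0.8, -0.3, 0.8]
opening: 0.0357
t 8.08 pos [0.452  0.1258 0.0345] q6 1.63 open 0.0357 F [ 0.8 -0.3  0.8]
 row [ -2.18  43.82 -13.71] [-0.003 -0.004 -0.018] rows>= 11.0
```

```bash
python3 -m jog '[[0,0,-2,0,0,0,255],[0,0,-5,0,0,0,255],[0,0,-9,0,0,0,255],[0,0,-13,0,0,0,255],[0,2,-13.7,0,0,0,255],[-0.2,5,-13.7,0,0,0,255],[-0.4,9,-13.7,0,0,0,255],[-0.6,13,-13.7,0,0,0,255]]'; python3 go.py .4525 -.3135 .17 4;python3 -m jog '[[-0.2,4,0,0,0,0,255],[-0.4,8,0,0,0,0,255],[-0.6,12,0,0,0,0,255],[-0.8,16,0,0,0,0,255],[-1,20,0,0,0,0,255],[-1.2,24,0,0,0,0,255],[-1.3,27,0,0,0,0,255],[-1.4,28.5,0,0,0,0,255]]';  python3 go.py .4525 -.3135 .17 4
```

```text
t: 8.75
tool_pos: [0.452, -0.0058, 0.1715]
tool_rot: [-3.137, -0.085, -0.008]
contact_force: [1.2, -0.0, -1.6]
opening: 0.035
t 8.75 pos [ 0.452  -0.0058  0.1715] q6 1.34 open 0.035 F [ 1.2 -0.  -1.6]
 row [-1.61 30.73  0.04] [-0.003 -0.005 -0.016] rows>= 7.4
t: 9.42
tool_pos: [0.4528, -0.2945, 0.1704]
tool_rot: [-3.138, -0.08, -0.008]
contact_force: [-0.3, -0.3, -1.4]
opening: 0.0353
t 9.42 pos [ 0.4528 -0.2945  0.1704] q6 0.8 open 0.0353 F [-0.3 -0.3 -1.4]
 row [-0.12  1.89  0.03] [-0.002 -0.005 -0.019] rows>= 0.5
```

```bash
python3 -m jog '[[0,1.9,0,0,0,-0.019,255],[0,1.9,0,0,0,-0.019,255],[0,1.9,0,0,0,-0.019,255]]'; python3 go.py .454 -.3135 .039 4
python3 - <<'E'
from h import *
c=calibration("wrist"); p0=get_obs()["tool_pos"]; im=get_image("wrist")
o=im[:,:,::-1].copy()
b=.170-.0345
for p in (rect(.4525,-.3135,np.radians(4),.094,.06,.014),rect(.4525,-.3135,np.radians(4),.086,.052,.014),rect(p0[0]-.0015,p0[1],np.radians(4),.07,.036,b+.058),circ(p0[0]-.0015,p0[1],.028,b+.084)):
    cv2.polylines(o,[proj(c,p).round().astype(int)],True,(255,0,255),1)
cv2.imwrite("pics/w4.png",o)
E
```

```text
t: 9.67
tool_pos: [0.4535, -0.3136, 0.1699]
tool_rot: [-3.136, -0.107, -0.007]
contact_force: [-0.1, 0.0, -1.2]
opening: 0.0353
t 9.67 pos [ 0.4535 -0.3136  0.1699] q6 0.76 open 0.0353 F [-0.1  0.  -1.2]
 row [-1.000e-02  4.000e-02  1.309e+01] [-0.004 -0.005 -0.002] rows>= 3.1
```

View pics/w4.png

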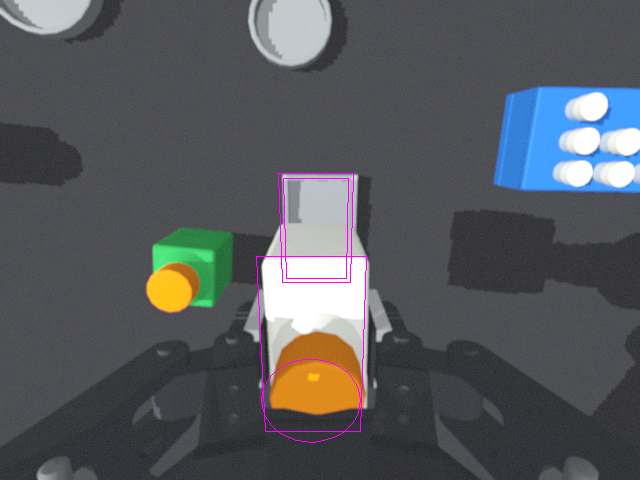

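The tray at (281-357, 174-) sits about 3 px right of the model and the bottle is offset the same way, so they agree relative to each other. I'll lower with a 1 mm bias to the right.

```bash
python3 -m jog '[[0,0.1,1,0,0,0,255],[0,0.1,3.5,0,0,0,255],[0,0.1,7,0,0,0,255],[0,0.1,9.5,0,0,0,255],[0,0.1,11,0,0,0,255],[0,0.1,12,0,0,0,255],[0,0.1,12.7,0,0,0,255],[0,0.1,12.9,0,0,0,255]]'; python3 -m jog '[[0,0,0.1,0,0,0,255],[0,0,0.2,0,0,0,255],[0,0,0.3,0,0,0,255],[0,0,0.3,0,0,0,255]]';python3 go.py .454 -.3145 .039 4
```

```text
t: 10.38
tool_pos: [0.4539, -0.3123, 0.0398]
tool_rot: [-3.135, -0.11, -0.005]
contact_force: [-0.1, 0.4, -2.0]
opening: 0.0352
t: 10.72
tool_pos: [0.4548, -0.3128, 0.0385]
tool_rot: [-3.136, -0.11, -0.008]
contact_force: [-1.6, 2.9, 3.6]
opening: 0.0352
t 10.72 pos [ 0.4548 -0.3128  0.0385] q6 0.76 open 0.0352 F [-1.6  2.9  3.6]
 row [-0.09  0.16 -0.05] [-0.004 -0.005  0.   ] rows>= 0.0
```

```bash
python3 -m jog '[[0,0,0.1,0,0,0,255],[0,0,0.1,0,0,0,60],[0,0,0,0,0,0,60],[0,0,0,0,0,0,60],[0,0,-3,0,0,0,60],[0,0,-6.5,0,0,0,30],[0,0,-10.5,0,0,0,0],[0,0,-13,0,0,0,0]]'; python3 go.py .646 .066 .16 90
```

```text
t: 11.38
tool_pos: [0.4551, -0.3143, 0.1726]
tool_rot: [-3.139, -0.11, -0.013]
contact_force: [1.3, -0.4, 0.2]
opening: 0.0849
t 11.38 pos [ 0.4551 -0.3143  0.1726] q6 0.76 open 0.0849 F [ 1.3 -0.4  0.2]
 row [ 21.7  -36.6    1.45] [ 0.006 -0.007 -1.501] rows>= 10.2
```

```bash
python3 -m jog '[[21.7,-36.6,1,0,0,-1.5,0],[21.7,-36.6,1,0,0,-1.5,0],[21.7,-36.6,1,0,0,-1.5,0],[21.7,-36.6,1,0,0,-1.5,0],[21.7,-36.6,1,0,0,-1.5,0],[21.7,-36.6,1,0,0,-1.5,0],[21.7,-36.6,1,0,0,-1.5,0],[21.7,-36.6,1,0,0,-1.5,0]]'; python3 go.py .646 .066 .16 90
```

```text
t: 12.05
tool_pos: [0.6052, -0.0139, 0.1655]
tool_rot: [2.695, 1.609, 0.01]
contact_force: [0.9, -0.4, -0.1]
opening: 0.0854
t 12.05 pos [ 0.6052 -0.0139  0.1655] q6 0.35 open 0.0854 F [ 0.9 -0.4 -0.1]
 row [ 8.97 -0.21  0.58] [ 0.007 -0.003 -0.494] rows>= 2.2
```

```bash
python3 -m jog '[[4,-0.2,0.5,0,0,-0.12,0],[8,-0.2,0.5,0,0,-0.24,0],[9,-0.2,0.5,0,0,-0.36,0],[9,-0.2,0.5,0,0,-0.49,0],[9,-0.2,0.5,0,0,-0.49,0],[9,-0.2,0.5,0,0,-0.49,0]]'; python3 go.py .646 .066 .032 90
python3 - <<'E'
from h import *
c=calibration("wrist"); im=get_image("wrist")
o=im[:,:,::-1].copy()
for p in (circ(.646,.066,.036,.058),circ(.646,.066,.027,.080),rect(.4525,-.3135,np.radians(4),.07,.036,.062)):
    cv2.polylines(o,[proj(c,p).round().astype(int)],True,(255,0,255),1)
cv2.imwrite("pics/w5.png",o)
E
```

```text
t: 12.55
tool_pos: [0.6461, 0.0663, 0.1606]
tool_rot: [2.226, 2.211, 0.009]
contact_force: [-0.0, -0.3, 0.6]
opening: 0.0856
t 12.55 pos [0.6461 0.0663 0.1606] q6 -0.01 open 0.0856 F [-0.  -0.3  0.6]
 row [-0.04 -0.1  12.86] [ 0.007 -0.001 -0.007] rows>= 3.1
```

View pics/w5.png

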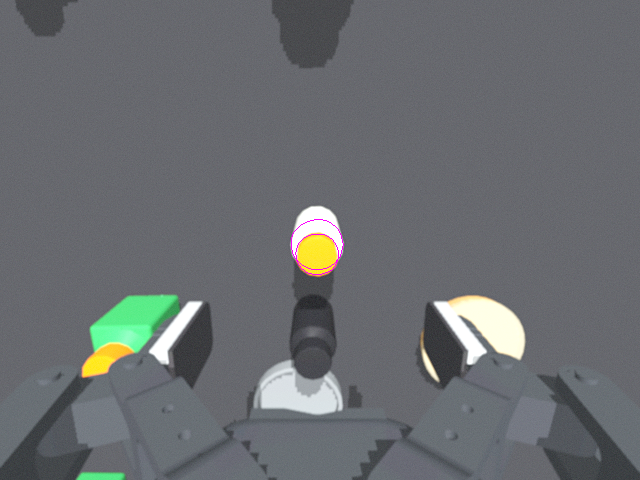

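The small bottle at (317,245) fits the model and is centred, and the black one at (313,335) is clear of the fingers. I'll descend and grip.

```bash
python3 -m jog '[[0,0,3.5,0,0,0,0],[0,0,7.5,0,0,0,0],[0,0,11,0,0,0,0],[0,-0.1,12.8,0,0,0,0],[0,-0.1,12.8,0,0,0,255],[0,-0.1,12.8,0,0,0,255],[0,-0.1,12.8,0,0,0,255],[0,-0.1,12.8,0,0,0,255]]' 50; python3 -m jog '[[0,0,0,0,0,0,255],[0,0,0,0,0,0,255],[0,0,0,0,0,0,255],[0,0,0,0,0,0,255]]'; python3 go.py .607 -.2815 .17 90
```

```text
t: 13.27
tool_pos: [0.6481, 0.0657, 0.0358]
tool_rot: [2.226, 2.206, 0.014]
contact_force: [-3.5, -0.3, 1.6]
opening: 0.0386
t: 13.6
tool_pos: [0.6483, 0.0657, 0.0364]
tool_rot: [2.225, 2.206, 0.015]
contact_force: [-0.8, -0.1, -1.1]
opening: 0.0349
t 13.6 pos [0.6483 0.0657 0.0364] q6 -0.01 open 0.0349 F [-0.8 -0.1 -1.1]
 row [-34.75  -3.66 -13.44] [ 0.013 -0.001 -0.009] rows>= 9.0
```

```bash
python3 -m jog '[[0,0,-2,0,0,0,255],[0,0,-5,0,0,0,255],[0,0,-9,0,0,0,255],[0,0,-13,0,0,0,255],[-2,-0.2,-13.4,0,0,0,255],[-5,-0.5,-13.4,0,0,0,255],[-9,-0.9,-13.4,0,0,0,255],[-13,-1.3,-13.4,0,0,0,255]]'; python3 -m jog '[[-4,-0.4,0,0,0,0,255],[-8,-0.8,0,0,0,0,255],[-12,-1.2,0,0,0,0,255],[-16,-1.7,0,0,0,0,255],[-19,-2,0,0,0,0,255],[-21,-2.3,0,0,0,0,255],[-21.5,-2.4,0,0,0,0,255]]';  python3 go.py .607 -.2815 .17 90
```

```text
t: 14.27
tool_pos: [0.6323, -0.0648, 0.1706]
tool_rot: [2.222, 2.208, 0.016]
contact_force: [-0.6, -0.0, -1.5]
opening: 0.0346
t: 14.85
tool_pos: [0.6059, -0.2831, 0.1699]
tool_rot: [2.226, 2.203, 0.014]
contact_force: [-0.2, -0.2, 0.1]
opening: 0.035
t 14.85 pos [ 0.6059 -0.2831  0.1699] q6 -0.54 open 0.035 F [-0.2 -0.2  0.1]
 row [ 0.16  0.11 -0.01] [ 0.013  0.    -0.01 ] rows>= 0.0
```

```bash
python3 - <<'E'
from h import *
c=calibration("wrist"); p0=get_obs()["tool_pos"]; im=get_image("wrist")
o=im[:,:,::-1].copy()
b=p0[2]-.0364
for p in (circ(.607,-.2815,.06,.014),circ(.607,-.2815,.052,.014),circ(p0[0],p0[1],.036,b+.058),circ(p0[0],p0[1],.027,b+.08),circ(.6285,-.103,.084,.014)):
    cv2.polylines(o,[proj(c,p).round().astype(int)],True,(255,0,255),1)
cv2.imwrite("pics/w6.png",o)
E
python3 go.py .607 -.2815 .0405 90
```

```text
t 14.9 pos [ 0.606  -0.2822  0.1698] q6 -0.54 open 0.0348 F [ 0.2 -0.3 -0.5]
 row [ 0.06 -0.07 12.93] [ 0.013 -0.    -0.01 ] rows>= 3.1
```

View pics/w6.png

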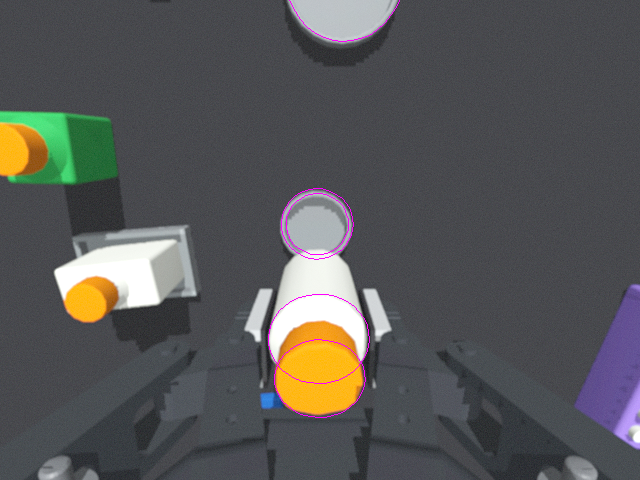

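The small tray at (316,224) and the bottle cap both lie on the model, and the oblong bottle can be seen sitting in its tray. I'll lower the bottle.

```bash
python3 -m jog '[[0,0,1,0.013,0,0,255],[0,0,3.5,0.013,0,0,255],[0,0,7,0.013,0,0,255],[0,0,9.5,0.013,0,0,255],[0,0,11,0.013,0,0,255],[0,0,12,0.013,0,0,255],[0,0,12.6,0.013,0,0,255],[0,0,12.8,0.013,0,0,255]]'; python3 -m jog '[[0,0,0.1,0,0,0,255],[0,0,0.2,0,0,0,255],[0,0,0.3,0,0,0,255],[0,0,0.3,0,0,0,255]]';python3 go.py .607 -.2815 .0405 90
```

```text
t: 15.57
tool_pos: [0.608, -0.2815, 0.0415]
tool_rot: [-2.231, -2.211, -0.0]
contact_force: [-0.1, -0.1, -0.6]
opening: 0.0347
t: 15.9
tool_pos: [0.609, -0.2821, 0.0403]
tool_rot: [2.23, 2.21, 0.002]
contact_force: [0.6, 0.5, 1.8]
opening: 0.0348
t 15.9 pos [ 0.609  -0.2821  0.0403] q6 -0.54 open 0.0348 F [0.6 0.5 1.8]
 row [ 0.06 -0.21 -0.02] [ 0.002  0.001 -0.009] rows>= 0.1
```

```bash
python3 -m jog '[[0,-0.1,0.1,0,0,0,255],[0,-0.1,0.15,0,0,0,255],[0,-0.1,0.1,0,0,0,60],[0,-0.1,0,0,0,0,40],[0,-0.1,0,0,0,0,40],[0,-0.1,-3.5,0,0,0,0],[0,-0.1,-7.5,0,0,0,0],[0,-0.1,-11.5,0,0,0,0]]'; python3 go.py .649 .294 .16 90
```

```text
t: 16.57
tool_pos: [0.6066, -0.2814, 0.1547]
tool_rot: [-2.231, -2.21, -0.0]
contact_force: [1.0, 0.2, -0.4]
opening: 0.0856
t 16.57 pos [ 0.6066 -0.2814  0.1547] q6 -0.54 open 0.0856 F [ 1.   0.2 -0.4]
 row [57.57  3.7  -0.47] [-0.001 -0.001 -0.009] rows>= 13.8
```

```bash
python3 -m jog '[[57.6,3.7,-0.5,0,0,0,0],[57.6,3.7,-0.5,0,0,0,0],[57.6,3.7,-0.5,0,0,0,0],[57.6,3.7,-0.5,0,0,0,0],[57.6,3.7,-0.5,0,0,0,0],[57.6,3.7,-0.5,0,0,0,0],[57.6,3.7,-0.5,0,0,0,0],[57.6,3.7,-0.5,0,0,0,0]]'; python3 go.py .649 .294 .16 90
```

```text
t: 17.23
tool_pos: [0.6312, 0.0525, 0.1581]
tool_rot: [-2.231, -2.21, -0.0]
contact_force: [1.1, 0.8, 1.1]
opening: 0.0857
t 17.23 pos [0.6312 0.0525 0.1581] q6 -0.03 open 0.0857 F [1.1 0.8 1.1]
 row [24.17  1.55 -0.16] [-0.001 -0.001 -0.009] rows>= 5.8
```

```bash
python3 -m jog '[[4,0.3,0,0,0,0,0],[8,0.5,0,0,0,0,0],[12,0.8,0,0,0,0,0],[16,1,0,0,0,0,0],[20,1.3,0,0,0,0,0],[24,1.5,0,0,0,0,0],[24.2,1.55,0,0,0,0,0],[24.2,1.55,0,0,0,0,0]]'; python3 go.py .649 .294 .033 90
python3 - <<'E'
from h import *
c=calibration("wrist"); im=get_image("wrist")
o=im[:,:,::-1].copy()
for p in (circ(.649,.294,.06,.058),circ(.649,.294,.044,.084),rect(.4545,.313,np.radians(9),.046,.046,.062)):
    cv2.polylines(o,[proj(c,p).round().astype(int)],True,(255,0,255),1)
cv2.imwrite("pics/w7.png",o)
E
```

```text
t: 17.9
tool_pos: [0.6484, 0.2967, 0.1578]
tool_rot: [-2.227, -2.214, 0.0]
contact_force: [0.0, 0.5, -0.5]
opening: 0.0854
t 17.9 pos [0.6484 0.2967 0.1578] q6 0.33 open 0.0854 F [ 0.   0.5 -0.5]
 row [-0.28  0.08 12.48] [-0.001 -0.001 -0.006] rows>= 3.0
```

View pics/w7.png

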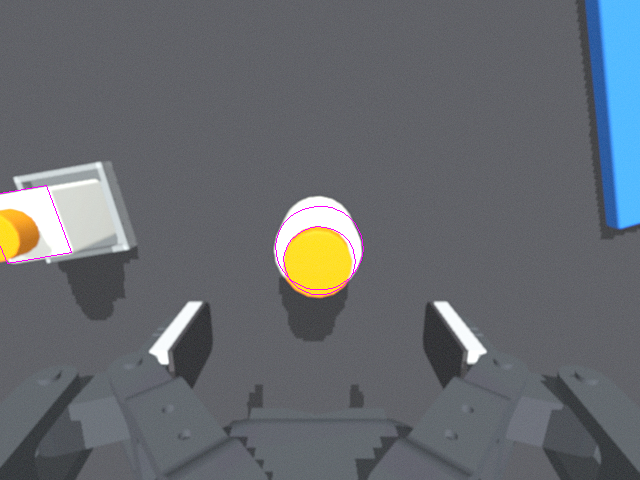

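The jar at (318,248) fits its model and is centred between the jaws. I'll descend and grip.

```bash
python3 -m jog '[[-0.3,0,2.5,0,0,0,0],[-0.3,0.1,6,0,0,0,0],[-0.3,0.1,9.5,0,0,0,0],[-0.3,0.1,12,0,0,0,0],[-0.3,0.1,12.4,0,0,0,0],[-0.3,0.1,12.4,0,0,0,255],[-0.3,0.1,12.4,0,0,0,255],[-0.3,0.1,12.4,0,0,0,255]]' 60; python3 -m jog '[[0,0,0,0,0,0,255],[0,0,0,0,0,0,255],[0,0,0,0,0,0,255],[0,0,0,0,0,0,255]]'; python3 go.py .6285 -.103 .17 90
```

```text
t: 18.62
tool_pos: [0.6515, 0.292, 0.0374]
tool_rot: [2.23, 2.211, 0.005]
contact_force: [1.3, -0.6, -0.8]
opening: 0.0586
t: 18.95
tool_pos: [0.6516, 0.2921, 0.0378]
tool_rot: [2.23, 2.211, 0.006]
contact_force: [-0.7, -0.9, -2.6]
opening: 0.058
t 18.95 pos [0.6516 0.2921 0.0378] q6 0.33 open 0.058 F [-0.7 -0.9 -2.6]
 row [-39.5   -1.94 -13.3 ] [ 0.004 -0.002 -0.008] rows>= 10.0
```

```bash
python3 -m jog '[[0,0,-2,0,0,0,255],[0,0,-5,0,0,0,255],[0,0,-9,0,0,0,255],[0,0,-13,0,0,0,255],[-2,-0.1,-13.5,0,0,0,255],[-5,-0.25,-13.5,0,0,0,255],[-9,-0.45,-13.5,0,0,0,255],[-13,-0.65,-13.5,0,0,0,255]]'; python3 -m jog '[[-4,-0.2,0,0,0,0,255],[-8,-0.4,0,0,0,0,255],[-12,-0.6,0,0,0,0,255],[-16,-0.8,0,0,0,0,255],[-20,-1,0,0,0,0,255],[-23.5,-1.15,0,0,0,0,255],[-25.8,-1.25,0,0,0,0,255],[-26.4,-1.3,0,0,0,0,255]]';  python3 go.py .6285 -.103 .17 90
python3 - <<'E'
from h import *
c=calibration("wrist"); p0=get_obs()["tool_pos"]; im=get_image("wrist")
o=im[:,:,::-1].copy()
b=p0[2]-.0378
for p in (circ(.6285,-.103,.084,.014),circ(.6285,-.103,.076,.014),circ(p0[0],p0[1],.06,b+.058),circ(p0[0],p0[1],.044,b+.084)):
    cv2.polylines(o,[proj(c,p).round().astype(int)],True,(255,0,255),1)
cv2.imwrite("pics/w8.png",o)
E
```

```text
t: 19.62
tool_pos: [0.6431, 0.1614, 0.1729]
tool_rot: [2.227, 2.213, 0.007]
contact_force: [1.2, -0.7, -3.0]
opening: 0.0581
t: 20.28
tool_pos: [0.6279, -0.1064, 0.1722]
tool_rot: [2.231, 2.208, 0.005]
contact_force: [-0.4, 0.2, -2.7]
opening: 0.058
t 20.28 pos [ 0.6279 -0.1064  0.1722] q6 -0.28 open 0.058 F [-0.4  0.2 -2.7]
 row [0.34 0.05 0.22] [ 0.004 -0.    -0.01 ] rows>= 0.1
```

View pics/w8.png

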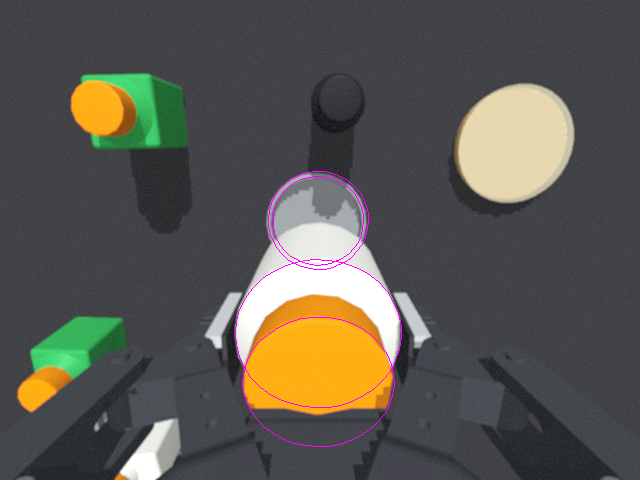

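The large tray at (318,221) and the jar body both lie on the model, and the dish and the black bottle are clear. I'll lower it.

```bash
python3 -m jog '[[0.3,0,0.5,0,0,0,255],[0.3,0,3,0,0,0,255],[0.3,0,6.5,0,0,0,255],[0.3,0,9,0,0,0,255],[0.3,0,11,0,0,0,255],[0.3,0,12,0,0,0,255],[0.3,0,12.6,0,0,0,255],[0.3,0,12.8,0,0,0,255]]'; python3 -m jog '[[0,0,0.1,0,0,0,255],[0,0,0.2,0,0,0,255],[0,0,0.25,0,0,0,255],[0,0,0.25,0,0,0,255]]';python3 go.py .628 -.103 .042 90
```

```text
t: 21.0
tool_pos: [0.6283, -0.1012, 0.0433]
tool_rot: [2.23, 2.211, 0.005]
contact_force: [-0.1, -0.3, -1.6]
opening: 0.0585
t: 21.33
tool_pos: [0.6291, -0.1014, 0.042]
tool_rot: [2.229, 2.21, 0.006]
contact_force: [-0.3, 0.3, -2.8]
opening: 0.058
t 21.33 pos [ 0.6291 -0.1014  0.042 ] q6 -0.27 open 0.058 F [-0.3  0.3 -2.8]
 row [-0.16 -0.11  0.  ] [ 0.005 -0.001 -0.008] rows>= 0.0
```

```bash
python3 -m jog '[[-0.15,-0.1,0.1,0,0,0,255],[-0.15,-0.1,0.2,0,0,0,255],[-0.15,-0.1,0.25,0,0,0,255]]'; python3 -m jog '[[0,0,0.1,0,0,0,255],[0,0,0.15,0,0,0,255],[0,0,0.15,0,0,0,255]]'; python3 go.py .628 -.103 .042 90
```

```text
t: 21.58
tool_pos: [0.6286, -0.1034, 0.0408]
tool_rot: [2.228, 2.209, 0.007]
contact_force: [-2.3, 0.0, 4.8]
opening: 0.058
t: 21.83
tool_pos: [0.6288, -0.1035, 0.0407]
tool_rot: [2.229, 2.209, 0.006]
contact_force: [-3.4, 1.4, 6.7]
opening: 0.0581
t 21.83 pos [ 0.6288 -0.1035  0.0407] q6 -0.27 open 0.0581 F [-3.4  1.4  6.7]
 row [ 0.05 -0.08 -0.13] [ 0.005 -0.    -0.009] rows>= 0.0
```

On the floor. I'll release, rise, and back off towards the base side so that the final look is unobstructed.

```bash
python3 -m jog '[[0,0,0,0,0,0,20],[0,0,0,0,0,0,0],[0,0,0,0,0,0,0],[0,0,0,0,0,0,0],[0,0,-3.5,0,0,0,0],[0,0,-7.5,0,0,0,0],[0,0,-11.5,0,0,0,0],[0,0,-15,0,0,0,0]]'; python3 -m jog '[[0,-4,-4,0,0,0,0],[0,-8,-8,0,0,0,0],[0,-11,-8,0,0,0,0],[0,-14,-8,0,0,0,0],[0,-17,-8,0,0,0,0],[0,-20,-8,0,0,0,0],[0,-20,-8,0,0,0,0],[0,-20,-8,0,0,0,0]]'
python3 - <<'E'
from h import *
c=calibration("top"); im=get_image("top")[:,:,::-1].copy(); sc=get_image("scene")[:,:,::-1]
cv2.imwrite("pics/top9.png",im)
hsv=cv2.cvtColor(im,cv2.COLOR_BGR2HSV).astype(int)
m=((hsv[...,0]<18)&(hsv[...,1]>180)&(hsv[...,2]>120)).astype(np.uint8)
n,l,s,ce=cv2.connectedComponentsWithStats(m)
for i in range(1,n):
    if s[i,4]>50: print(ce[i].round(1),s[i,4],ray(c,ce[i],.084).round(4))
a=cv2.resize(im[190:350,110:470],(800,356)); b=cv2.resize(sc[170:340,110:560],(640,242))
o=np.zeros((598,800,3),np.uint8); o[:356]=a; o[356:,:640]=b; cv2.imwrite("pics/f.png",o)
E
```

```text
t: 22.5
tool_pos: [0.6282, -0.1036, 0.1931]
tool_rot: [2.228, 2.208, 0.007]
contact_force: [1.3, -0.4, 0.5]
opening: 0.0853
t: 23.17
tool_pos: [0.427, -0.1018, 0.272]
tool_rot: [2.227, 2.206, 0.009]
contact_force: [-0.4, -0.6, 0.3]
opening: 0.0851
[331.6 228.8] 315 [ 0.6287 -0.1015]
[418.8 238. ] 112 [ 0.6077 -0.281 ]
[290.9 291.2] 172 [ 0.5005 -0.0168]
[436.6 313. ] 133 [ 0.4539 -0.3135]
[130.6 314.3] 159 [0.4559 0.3134]
[388.8 329.3] 166 [ 0.4218 -0.2158]
```

View pics/f.png

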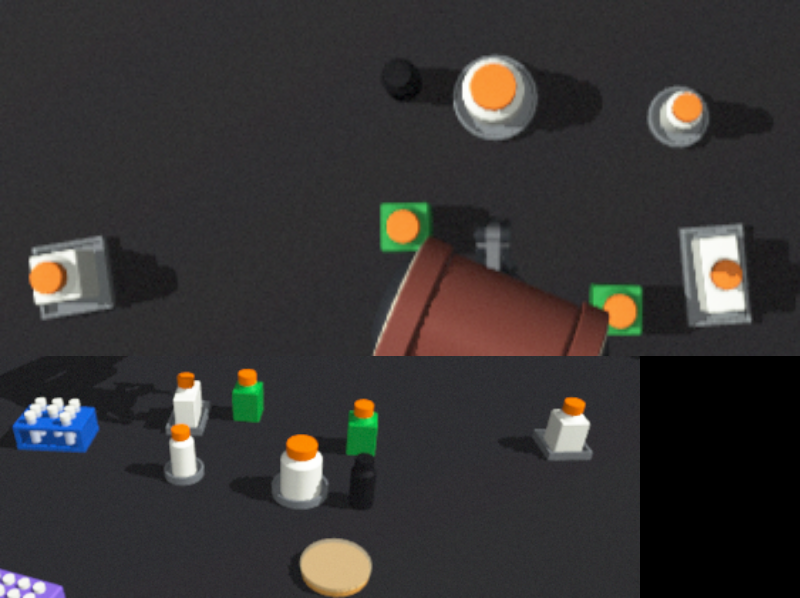

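The two final views show all four bottles upright inside their matching trays: jar (495,95), small (683,110), square (60,278) and oblong (718,275), with the dish and rack where they were. The cap positions lie within 2 mm of the tray centres, so I'll hand in.

```bash
python3 -c "
from station import *
print(finish_job())"
```

```text
the job is handed in; nothing more can be done
None
```

All four bottles are standing in their matching trays, and the job was handed in at about 23 s of the 106 s allowed. `finish_job` gives no verdict, so the results below are from my own checks.

- **Placing:** I carried each bottle over its tray and lowered it until the wrist force showed it resting on the tray floor. I then opened the jaws and rose clear. Every bottle touched down at the height expected for the 4 mm floor.
- **Final position:** in the last top picture, the caps were 1.5 mm or less from the tray centres I had measured. The camera calibration itself is only good to about 2 mm.
- **Upright and bystanders:** both final pictures show the bottles upright inside their rims, with the oblong one lengthwise. The rack, dish and look-alike bottles showed no movement by eye; I did not measure the rack or dish.
- **Small disagreement:** in the wrist view the oblong tray appeared about 2 mm from where the top camera placed it. That is well inside the 14 mm allowance. No check failed.

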